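# Line the soap stamp up over the bar

## Robot

A 6-joint arm with a two-finger parallel gripper is mounted at the origin on a cart in front of the work surface, level with it; the furniture and walls round the work are solid. World frame = base frame: x ahead of the robot, y to its left, z up, the work surface at z = 0. Lengths are in m, angles in rad, forces in N, time in s.
With the tool pointing down it reaches from about 0.35 to 0.775 m from the base axis. Payload 5.5 kg.
Tool frame: the origin (TCP) lies at the very end of the fingers, on their centre line; the grasp point (between the pads) lies 19 mm behind it; x points along the fingers, y is the direction in which the jaws open and shut, and the axes are right-handed (so a half turn about x gives the same grasp; the last joint's range is limited). The gripper opens to 85 mm and grips with 20 to 120 N. Pads are 22 mm wide; open, the fingers measure 114 mm over their backs; the gripper's body (76 mm by 85 mm) begins 54 mm behind the grasp point. The pads swing forward as they close: fully open they stand 13 mm farther back than shut.
Start: joints at [-1.284, 0.313, 0.046, 1.304, 0, 1.431], TCP at [0.238, -0.523, 0.231] pointing down, gripper open.
Joint ranges: [-2.76, 2.76], [-0.86, 1.69], [-1.03, 1.26], [-2.2, 2.34], [-1.47, 1.5], [-3.14, 3.14]. Speed limits (rad/s): [2.57, 2.57, 3.14, 3.14, 3.14, 3.14].

## Interface

Orientations are given as a unit quaternion [x, y, z, w].
In Python, from plant import arm gives the robot as it stands. The module is installed in compiled form; this text tells all that it offers.
- The arm moves only by the tool apply_moves, never from a script. Its argument "targets" is a list of rows, each a list of 3 entries, a list of its own where there are three numbers: the shift along the tool's x, y, z scaled (see below), then the turn, a rotation vector about the tool's x, y, z scaled (see below), then the closure, from -1 (fully open) to 1 (shut), so that 0 is half open. A call has 1 to 12 rows; each row shifts and turns the pose as measured when the row begins, along the tool's axes as they then stand; what a row does not reach is not made up. The controller multiplies each number of a shift by 40 cm and each number of a turn by pi rad. A row lasts 1/8 s, in which the tool goes at most 62.5 mm and 10.7 degrees, less where a joint would pass 70% of its speed; a pose out of reach is approached as far as the arm can. A call with a number of a shift or a turn outside -1 to 1 is refused whole. A call with a gripper value outside its range is refused whole. The fingers move at their own pace and stop on an object; "grip_force" is the grip in N (left out, the last holds). Time passes only in rows, so rows that do not move let the fingers close. It gives the time, the measured TCP pose, the force and the opening at its end, in the units of the state.
- arm.read_state(): the state, without advancing time (a new reading comes with each control period).
- arm.grab_frame(name): name is "scene" or "top" or "wrist"; returns a dict with "image" (420x560x3 uint8, red, green, blue), "depth" (420x560 float32, m along the optical axis (not along the pixel's ray), 0 where there is no reading), "vfov" (degrees; the focal length in pixels is half the picture's height over the tangent of half this angle, whatever the lens; pixels are square), "cx", "cy" (the principal point, pixels), "rvec" (rotation vector, rad) and "tvec" (3), from world to camera coordinates, as OpenCV has them. Camera axes: x right, y down, z forward; pixel columns grow to the right and rows downward; lengths in m; the calibration is good to about 2 mm. The wrist camera is an equidistant fisheye: a pixel r from the principal point sees the ray r / f radians off the axis. A picture is of the moment at which its call begins.
- arm.hand_in(): hands the job in, once; it reports no verdict.
Trained networks look in a picture, given as the dict that the camera call returned (one of the last four; its "shot" number tells which), for a name from the list of things; names that differ only in an ending like _2 or _b are one class to them, and where a whole thing is asked for, a point or a joint stands for the part that bears it (a point fixed in the world has none). Each returns a list of dicts, best first, with "conf" (0 to 1); they miss things now and then, are a little off and sometimes report something else, mostly with a low value. They report only what shows in the picture. A call takes as long as a camera call. They do not tell look-alikes from the thing itself.
- arm.trace(thing, picture): "mask" (420x560 bool, what is visible of it).
- arm.place_of(thing, picture): "position" ([x, y, z] in m, in world coordinates, good to about 4 mm: a listed point, or the origin of a listed thing).
The state is a dict: "time_s": time; "qpos": joint angles; "qvel": joint speeds; "tau": joint torques, N m; "tcp_pos": TCP position; "orientation": TCP orientation; "ft_force": force on the tool from outside, world axes, zero at the start; "wrist_torque": the same for the moment, N m; "finger_gap": finger opening in m.
Only numpy, scipy, OpenCV 4.12 (cv2) and the standard library are available. Lean on these libraries where they do the work, as an engineer would, in place of code of your own. Each camera call takes 0.05 s, during which the arm holds its last target.

## Task

Take the hand stamp with the rectangular face (not the round one), dip its face a good centimetre deep into the small white release bowl, lift it out and carry it over the row of bottles to the wooden stamping jig. Lower it upright and square to the soap bar, between the two guide cheeks, and stop with its face centred about half a centimetre above the bar, touching neither soap nor jig, so that I can check it before it is pressed. Finish while holding it there; do not let go, and leave everything else where it stands.

Things in the scene. Friction and masses are not known exactly. Their poses are not given: they have to be found in the camera images.
- bar_stamp: hand stamp with the rectangular face, standing upright on its face: a block 34 mm (its x) x 50 mm (its y) x 22 mm high, brass below and oak above, and on it a square wooden handle 24 x 24 mm with rounded edges, sides parallel to the block's, from 22 to 92 mm above the face, with a small dome to 97 mm. About 0.14 kg, rigid. Origin: centre of the stamping face (underside); z up the handle. A half turn about z makes no difference to the print.
- round_stamp: the other hand stamp, same handle and height but with a round face of 46 mm diameter; not needed, leave it. Origin: centre of its face, z up the handle
- release_bowl: small plain white open bowl, loose and light (0.14 kg), 105 mm across the rim, 51 mm high. The inside narrows downward: clear width about 80 mm at 40 mm height, 71 mm at 34 mm, 40 mm at the floor (12 mm height), so the stamp's face fits in to about 18 mm below the rim with a few millimetres all round. Origin: centre of its underside, z up
- stamping_jig: wooden stamping jig, fixed to the worktop: base 96 mm (x) x 104 mm (y), top at 8 mm; two upright guide cheeks, 62 mm long in x and 12 mm thick, stand at y = -43.5 to -31.5 mm and +31.5 to +43.5 mm and reach 48 mm; between them 63 mm is free and the soap lies there in front of a low stop at +x (16 mm high); the side facing -x is open. Origin: centre of its underside, z up
- soap: pale bar of soap lying flat in the jig, loose, 40 mm (its x) x 58 mm (its y) x 22 mm, its top 22 mm above its origin, so 30 mm above the worktop. Origin: centre of its underside, z up; its axes are nearly parallel to the jig's
- tall_bottle: corked herb bottle, 68 mm wide, 140 mm high, in the row between bowl and jig; leave it. Origin: centre of its underside
- small_bottle_a: small corked herb bottle, 46 mm wide, 95 mm high, in the same row; leave it. Origin: centre of its underside
- small_bottle_b: small corked herb bottle, 48 mm wide, 100 mm high, in the same row; leave it. Origin: centre of its underside
- candle: candle in a clear glass, 76 mm wide, 90 mm high, behind the work; leave it. Origin: centre of its underside
- timer: white kitchen timer, 65 mm wide, 54 mm high, behind the stamps; leave it. Origin: centre of its underside
- mug: mug, 78 mm wide, 100 mm high, behind the jig; leave it. Origin: centre of its underside
- dish_brush: wooden dish brush, 196 mm long, 38 mm high, lying behind the stamps; leave it. Origin: middle of its underside
Not all that is in view belongs to the job. Leave any black look-alike of the soap alone.

How it is judged:
By the outcome, as a careful person would: the job done as asked, in the order asked, and still so for the second after the job is handed in, while the arm keeps its last pose, push and grip.
It also fails if it takes over 50 s, if anything falls off the work surface, if the arm or the gripper's body presses on something with over 40 N, if the wrist force passes 120 N, or if a joint passes its speed limit or range.

## Working session

There is one attempt and no reset: what is moved stays moved. The work goes in short steps, Python scripts to look and compute and a tool call to move; the robot and the scene stay as the last step left them, time stands still between calls to the robot, and variables do not carry over. Pictures are saved under pics/ and viewed, and the job is handed in when it is done.

Besides the shell and the picture viewer there is one more tool, called after "Emit:" by a JSON object that holds its "method" and its "body", one argument or row to a line. apply_moves: Moves the arm, as the interface text tells. Its arguments: {"type":"object","properties":{"targets":{"type":"array","items":{"type":"array"}},"grip_force":{"type":"number"}},"required":["targets"]}

```bash
mkdir -p pics; cat > h.py <<'E'
import numpy as np, cv2
from plant import arm
from scipy.spatial.transform import Rotation as R
def grab(n,fn=None):
    p=arm.grab_frame(n)
    if fn: cv2.imwrite('pics/'+fn,p['image'][:,:,::-1])
    return p
def cloud(p):
    # pinhole cams: world points HxWx3
    d=p['depth'];H,W=d.shape
    f=H/2/np.tan(np.radians(p['vfov'])/2)
    u,v=np.meshgrid(np.arange(W),np.arange(H))
    c=np.stack([(u-p['cx'])/f*d,(v-p['cy'])/f*d,d],-1)
    Rm=R.from_rotvec(np.ravel(p['rvec'])).as_matrix()
    w=(c-np.ravel(p['tvec']))@Rm
    w[d<=0]=np.nan
    return w
def proj(p,X):
    Rm=R.from_rotvec(np.ravel(p['rvec'])).as_matrix()
    c=np.asarray(X)@Rm.T+np.ravel(p['tvec']);f=210/np.tan(np.radians(p['vfov'])/2)
    return c[...,:2]/c[...,2:]*f+[p['cx'],p['cy']]
E
python3 - <<'E'
from h import *
s=arm.read_state();print({k:np.round(v,4) for k,v in s.items()})
for n in ['scene','top']:
    p=grab(n,n+'0.png');print(n,p['vfov'],p['cx'],p['cy'],np.round(p['rvec'],3),np.round(p['tvec'],3))
    for t in ['bar_stamp','round_stamp','release_bowl','stamping_jig','soap','tall_bottle','small_bottle_a','candle','timer','mug','dish_brush']:
        r=arm.place_of(t,p);print(t,[(np.round(x['position'],3).tolist(),round(x['conf'],2)) for x in r[:3]])
p=grab('wrist','wrist0.png')
E
```

```text
{'time_s': np.float64(0.0), 'qpos': array([-1.2836,  0.314 ,  0.045 ,  1.3036,  0.    ,  1.4312]), 'qvel': array([ 0.0016, -0.0002, -0.0011, -0.0013, -0.0003,  0.002 ]), 'tau': array([ 2.00000e-04, -4.80625e+01,  2.98535e+01,  1.94000e-02,
        2.00000e-04,  0.00000e+00]), 'tcp_pos': array([ 0.2379, -0.5229,  0.2304]), 'orientation': array([-0.691 , -0.1504,  0.6911, -0.1491]), 'ft_force': array([-0.1789,  0.5737,  0.1591]), 'wrist_torque': array([-0.0453, -0.0638, -0.0551]), 'finger_gap': np.float64(0.0855)}
scene 45.40528692431708 275.2539126682289 201.09030398189347 [ 2.412  0.07  -0.028] [-0.519  0.027  1.349]
bar_stamp [([0.484, 0.154, 0.0], 0.66), ([0.633, 0.327, 0.001], 0.48)]
round_stamp [([0.498, 0.314, 0.003], 0.84)]
release_bowl [([0.475, 0.017, 0.002], 0.79)]
stamping_jig [([0.545, -0.298, -0.003], 0.66)]
soap [([0.541, -0.294, 0.009], 0.81), ([0.423, -0.286, -0.001], 0.79), ([0.366, 0.132, 0.001], 0.63)]
tall_bottle [([0.546, -0.296, 0.012], 0.63), ([0.399, -0.145, 0.005], 0.62)]
small_bottle_a [([0.488, -0.132, -0.002], 0.8), ([0.566, -0.136, 0.003], 0.62)]
candle [(
[... 232 characters left out ...]
554994 [ 2.216 -1.979  0.213] [-0.022  0.53   0.933]
bar_stamp [([0.483, 0.154, 0.001], 0.78)]
round_stamp [([0.493, 0.313, -0.001], 0.86)]
release_bowl [([0.477, 0.018, -0.004], 0.71), ([0.569, -0.138, -0.001], 0.4)]
stamping_jig [([0.54, -0.294, 0.0], 0.69)]
soap [([0.544, -0.296, 0.006], 0.87), ([0.364, 0.13, 0.004], 0.78), ([0.42, -0.293, -0.001], 0.57)]
tall_bottle [([0.402, -0.138, 0.002], 0.82)]
small_bottle_a [([0.571, -0.139, -0.0], 0.82), ([0.483, -0.131, 0.004], 0.59)]
candle [([0.658, -0.001, 0.0], 0.89)]
timer [([0.626, 0.13, 0.0], 0.59)]
mug [([0.689, -0.307, -0.001], 0.75), ([0.543, -0.294, 0.009], 0.68)]
dish_brush [([0.631, 0.33, -0.002], 0.95), ([0.539, -0.298, 0.0], 0.39)]
```

View pics/scene0.png

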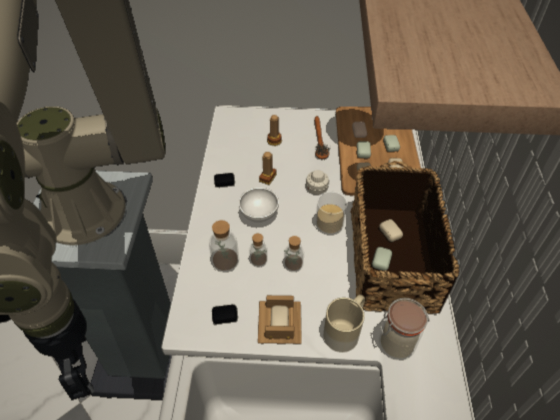

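View pics/top0.png

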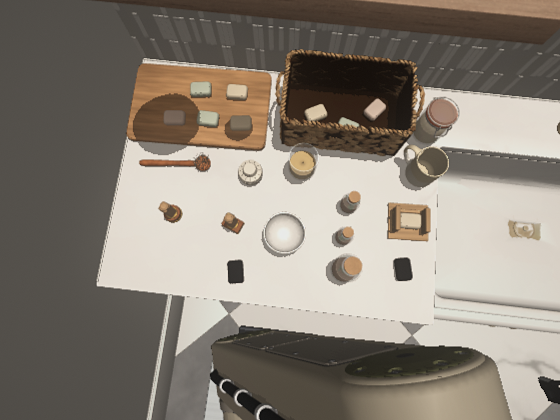

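View pics/wrist0.png

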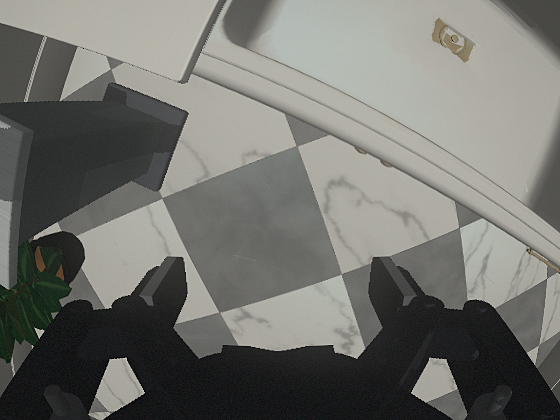

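Two stamps show. One is at scene (268,165) / top (233,222), the other at scene (275,130) / top (171,211). The first looks rectangular and the second round. I'll check this in an enlarged crop and measure yaws from the depth.

```bash
python3 - <<'E'
from h import *
p=grab('top');s=grab('scene')
a=cv2.resize(p['image'][190:245,145:265],None,fx=6,fy=6,interpolation=cv2.INTER_CUBIC)
b=cv2.resize(s['image'][105:190,235:305],None,fx=3.9,fy=3.9,interpolation=cv2.INTER_CUBIC)
c=cv2.resize(p['image'][195:250,380:440],None,fx=6,fy=6,interpolation=cv2.INTER_CUBIC)
cv2.imwrite('pics/crop1.png',a[:,:,::-1]);
cv2.imwrite('pics/crop2.png',np.hstack([b[:330],c[:330]])[:,:,::-1])
for n,q in (('top',p),('scene',s)):
    w=cloud(q)
    print(n,'table',np.nanmedian(w[(abs(w[...,0]-.45)<.03)&(abs(w[...,1]-.25)<.05)][:,2]))
    for nm,c0,r,zl,zh in [('block',(.483,.154),.045,.014,.03),('handle',(.483,.154),.045,.06,.11),('soap',(.543,-.295),.06,.024,.036),('cheeks',(.543,-.295),.08,.042,.054),('jigbase',(.543,-.295),.08,.004,.012),('bowlrim',(.476,.017),.07,.045,.057)]:
        m=(np.hypot(w[...,0]-c0[0],w[...,1]-c0[1])<r)&(w[...,2]>zl)&(w[...,2]<zh)
        P=w[m]
        if len(P)<6: print(nm,len(P));continue
        xy=(P[:,:2]*1000).astype(np.float32)
        rect=cv2.minAreaRect(xy)
        print(nm,len(P),np.round(P.mean(0),4),'rect',np.round(rect[0],1),np.round(rect[1],1),round(rect[2],1))
E
```

```text
top table 0.0003106195689183788
block 123 [0.4815 0.1479 0.0225] rect [488.6 154.2] [49.6 34.5] 68.9
handle 121 [0.486  0.1525 0.0892] rect [487.9 154.1] [23.5 23.6] 70.5
soap 377 [ 0.5442 -0.2966  0.0295] rect [ 545.3 -293.5] [60.9 81.1] 3.0
cheeks 264 [ 0.5451 -0.2973  0.0471] rect [ 545.9 -296.8] [61.7 87.6] 2.0
jigbase 688 [ 0.5372 -0.2918  0.0076] rect [ 538.6 -298.8] [124.5 146.3] 88.7
bowlrim 204 [0.4766 0.0186 0.0494] rect [473.9  18.5] [103.  102.1] 5.8
scene table -0.0019847274517096935
block 116 [0.4893 0.1413 0.0208] rect [489.1 150.6] [52.  34.9] 68.4
handle 123 [0.4896 0.1459 0.0818] rect [489.2 149.9] [23.7 24.9] 63.4
soap 462 [ 0.5461 -0.3001  0.0285] rect [ 545.9 -304.5] [60.9 79.6] 2.0
cheeks 301 [ 0.5468 -0.3039  0.046 ] rect [ 545.9 -300.3] [60.4 89.1] 2.4
jigbase 803 [ 0.5458 -0.3079  0.0068] rect [ 548.7 -300.8] [114.2 105.4] 1.3
bowlrim 158 [0.4756 0.0158 0.0478] rect [474.8  16.3] [101.7 107.2] 3.2
```

View pics/crop1.png

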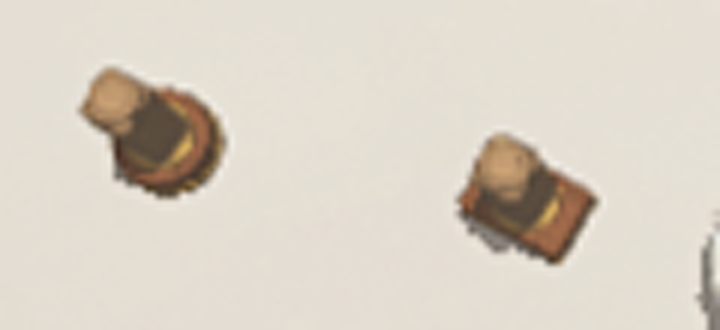

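View pics/crop2.png

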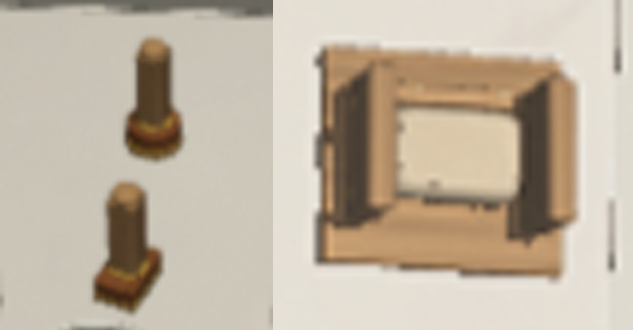

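The crops confirm it. The stamp at top (233,222) has the rectangular block, about 50x34 mm, with its long axis roughly 69° from world x. The one at (171,211) is round. The pale soap is in the jig at top (410,221); the black pads are look-alikes, so I'll leave them alone. Next I'll check the tool axes.

```bash
cat >> h.py <<'E'
def plan(pos,yaw=None,face=None):
    """shift (tool axes, /0.4) and turn (/pi) from now to pos with tool down and jaw axis y at yaw deg (mod 180)"""
    s=arm.read_state();M=R.from_quat(s['orientation']);Rm=M.as_matrix()
    d=Rm.T@(np.array(pos)-s['tcp_pos'])
    ya=np.degrees(np.arctan2(Rm[1,1],Rm[0,1]))
    print('t',round(float(s['time_s']),2),'tcp',np.round(s['tcp_pos'],4),'jawyaw',round(ya,2),'x-axis',np.round(Rm[:,0],4),'q',np.round(s['qpos'],2),'gap',round(float(s['finger_gap']),4),'F',np.round(s['ft_force'],2))
    print('shift total (scaled)',np.round(d/0.4,4),'m',np.round(d,4))
    if yaw is not None:
        dy=(yaw-ya+90)%180-90
        y2=np.radians(ya+dy);yy=np.array([np.cos(y2),np.sin(y2),0]);xx=np.array([0,0,-1.])
        T=np.stack([xx,yy,np.cross(xx,yy)],1)
        rv=R.from_matrix(Rm.T@T).as_rotvec();print('turn total (scaled)',np.round(rv/np.pi,4),'deg',np.round(np.degrees(rv),2))
E
python3 - <<'E'
from h import *
plan([.488,.152,.25],69); plan([.488,.152,.25],-21)
E
```

```text
t 1.35 tcp [ 0.238  -0.5234  0.2313] jawyaw -65.54 x-axis [ 0.e+00 -1.e-04 -1.e+00] q [-1.28  0.31  0.05  1.3   0.    1.43] gap 0.0853 F [-0.78  0.72  0.29]
shift total (scaled) [-0.0468 -1.2784 -1.2679] m [-0.0187 -0.5113 -0.5072]
turn total (scaled) [ 0.2525 -0.     -0.    ] deg [45.46 -0.   -0.  ]
t 1.35 tcp [ 0.238  -0.5234  0.2313] jawyaw -65.54 x-axis [ 0.e+00 -1.e-04 -1.e+00] q [-1.28  0.31  0.05  1.3   0.    1.43] gap 0.0853 F [-0.78  0.72  0.29]
shift total (scaled) [-0.0468 -1.2784 -1.2679] m [-0.0187 -0.5113 -0.5072]
turn total (scaled) [-0.2475  0.     -0.    ] deg [-44.54   0.    -0.  ]
```

Emit:
{"method": "apply_moves", "body": {
  "targets": [
    [[-0.008,-0.1,-0.1],[0,0,0],-1],
    [[-0.008,-0.1,-0.1],[0,0,0],-1],
    [[-0.008,-0.1,-0.1],[0,0,0],-1],
    [[-0.008,-0.1,-0.1],[0,0,0],-1],
    [[-0.008,-0.1,-0.1],[0,0,0],-1],
    [[-0.008,-0.1,-0.1],[0,0,0],-1],
    [[0,-0.1,-0.1],[0,0,0],-1],
    [[0,-0.1,-0.1],[0,0,0],-1],
    [[0,-0.1,-0.1],[0,0,0],-1],
    [[0,-0.1,-0.1],[0,0,0],-1],
    [[0,-0.1,-0.1],[0,0,0],-1]
  ],
  "grip_force": 50
}}

```text
time_s: 2.72
tcp_pos: [0.4642, 0.0715, 0.2519]
orientation: [0.695, 0.144, -0.689, 0.149]
ft_force: [0.8, 0.0, 1.0]
finger_gap: 0.0855
```

```bash
python3 - <<'E'
from h import *
plan([.488,.152,.25],-21)
E
```

```text
t 2.73 tcp [0.4642 0.0715 0.2519] jawyaw -66.09 x-axis [ 0.0093 -0.004  -0.9999] q [-0.02  0.1  -0.18  1.29 -0.    2.71] gap 0.0855 F [0.84 0.03 1.02]
shift total (scaled) [ 0.0045 -0.1599 -0.1359] m [ 0.0018 -0.064  -0.0543]
turn total (scaled) [-0.2505 -0.0012 -0.0031] deg [-45.09  -0.21  -0.56]
```

Emit:
{"method": "apply_moves", "body": {
  "targets": [
    [[0,-0.08,-0.068],[0,0,0],-1],
    [[0,-0.07,-0.06],[0,-0.001,-0.003],-1],
    [[0,0,0],[-0.055,0,0],-1],
    [[0,0,0],[-0.055,0,0],-1],
    [[0,0,0],[-0.055,0,0],-1],
    [[0,0,0],[-0.055,0,0],-1],
    [[0,0,0],[-0.03,0,0],-1]
  ]
}}

```text
time_s: 3.6
tcp_pos: [0.4879, 0.1554, 0.2516]
orientation: [0.578, 0.411, -0.574, 0.41]
ft_force: [-0.1, 0.0, -0.4]
finger_gap: 0.0856
```

```bash
python3 - <<'E'
from h import *
plan([.488,.152,.25],-21)
p=grab('wrist','wrist1.png');print(p['vfov'],p['cx'],p['cy'])
for c in ['wrist']:
  for t in ['bar_stamp','release_bowl']:
    print(t,[(np.round(x['position'],4),x['conf']) for x in arm.place_of(t,p)])
E
```

```text
t 3.6 tcp [0.4879 0.1554 0.2516] jawyaw -19.07 x-axis [ 0.0037  0.004  -1.    ] q [ 0.15  0.18 -0.08  1.31  0.    2.05] gap 0.0856 F [-0.09  0.05 -0.44]
shift total (scaled) [0.0041 0.0029 0.0079] m [0.0016 0.0012 0.0032]
turn total (scaled) [ 0.0107 -0.0016 -0.0007] deg [ 1.93 -0.29 -0.12]
65.70646984690485 277.49464776202075 204.34381305768488
bar_stamp [(array([0.4818, 0.1518, 0.    ]), 0.74)]
release_bowl [(array([ 0.4752,  0.0148, -0.0036]), 0.72)]
```

View pics/wrist1.png

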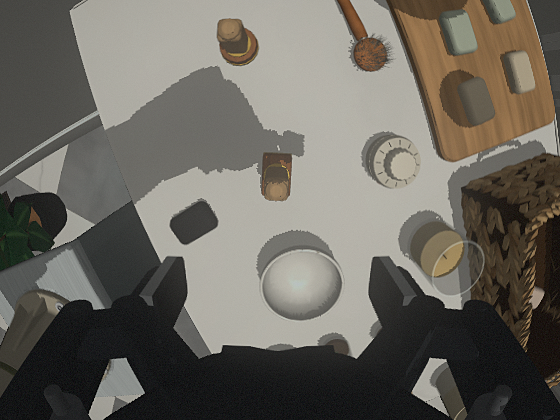

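The wrist view shows the bar stamp at (277,175), square to the jaws. The round stamp is at (237,42), the bowl at (301,284) and the timer at (393,160). I'll refine the stamp pose from the fisheye depth.

```bash
cat >> h.py <<'E'
def fcloud(p):
    d=p['depth'];H,W=d.shape
    f=H/2/np.tan(np.radians(p['vfov'])/2)
    u,v=np.meshgrid(np.arange(W),np.arange(H))
    x=u-p['cx'];y=v-p['cy'];r=np.hypot(x,y);th=r/f
    k=np.where(r>1e-6,np.tan(th)/np.maximum(r,1e-6),1/f)
    c=np.stack([x*k*d,y*k*d,d],-1)
    Rm=R.from_rotvec(np.ravel(p['rvec'])).as_matrix()
    w=(c-np.ravel(p['tvec']))@Rm
    w[d<=0]=np.nan
    return w
def rects(w,items):
    for nm,c0,r,zl,zh in items:
        m=(np.hypot(w[...,0]-c0[0],w[...,1]-c0[1])<r)&(w[...,2]>zl)&(w[...,2]<zh)
        P=w[m]
        if len(P)<6: print(nm,len(P));continue
        rect=cv2.minAreaRect((P[:,:2]*1000).astype(np.float32))
        print(nm,len(P),'mean',np.round(P.mean(0),4),'zmed/max',np.round([np.median(P[:,2]),P[:,2].max()],4),'rect',np.round(rect[0],1),np.round(rect[1],1),round(rect[2],1))
E
python3 - <<'E'
from h import *
p=grab('wrist');w=fcloud(p)
st=(.486,.152)
print('table',np.nanmedian(w[(np.hypot(w[...,0]-.43,w[...,1]-.19)<.02)][:,2]))
rects(w,[('blocktop',st,.045,.017,.027),('block+',st,.045,.004,.027),('handletop',st,.045,.075,.11),('bowlrim',(.476,.017),.065,.044,.058)])
E
```

```text
table 0.33000416919958064
blocktop 523 mean [0.4902 0.1659 0.0211] zmed/max [0.0211 0.0264] rect [486.2 154.9] [50.  34.1] 67.9
block+ 570 mean [0.4907 0.1669 0.0202] zmed/max [0.021  0.0264] rect [486.3 154.9] [50.2 34.1] 67.9
handletop 614 mean [0.4869 0.1565 0.0917] zmed/max [0.0933 0.0978] rect [486.4 154.6] [24.2 23.7] 70.8
bowlrim 852 mean [0.472  0.0223 0.0478] zmed/max [0.0482 0.0512] rect [471.7  19.5] [104.1 104.1] 37.6
```

```bash
python3 - <<'E'
from h import *
plan([.487,.154,.12],-21.5)
E
```

```text
t 3.8 tcp [0.4879 0.1553 0.2516] jawyaw -19.42 x-axis [ 0.0036  0.004  -1.    ] q [ 0.15  0.18 -0.08  1.31  0.    2.06] gap 0.0854 F [0.39 0.06 0.11]
shift total (scaled) [ 0.329  -0.0018  0.0055] m [ 0.1316 -0.0007  0.0022]
turn total (scaled) [ 0.0116 -0.0016 -0.0006] deg [ 2.08 -0.29 -0.11]
```

Emit:
{"method": "apply_moves", "body": {
  "targets": [
    [[0.0,-0.002,0.0055],[0.0116,-0.0016,-0.0006],-1],
    [[0.08,0,0],[0,0,0],-1],
    [[0.1,0,0],[0,0,0],-1],
    [[0.08,0,0],[0,0,0],-1],
    [[0.05,0,0],[0,0,0],-1],
    [[0,0,0],[0,0,0],-1]
  ]
}}

```text
time_s: 4.55
tcp_pos: [0.4871, 0.1529, 0.1253]
orientation: [0.588, 0.393, -0.587, 0.394]
ft_force: [0.1, 0.7, 0.0]
finger_gap: 0.0856
```

```bash
python3 - <<'E'
from h import *
p=grab('wrist','wrist2.png');w=fcloud(p)
st=(.486,.152)
rects(w,[('blocktop',st,.045,.017,.027),('handletop',st,.045,.075,.11)])
plan([.487,.154,.056],-21.5)
E
```

```text
blocktop 1100 mean [0.4917 0.167  0.0213] zmed/max [0.0212 0.0268] rect [486.6 155.4] [48.2 34. ] 68.3
handletop 1655 mean [0.4876 0.1577 0.0912] zmed/max [0.093  0.0981] rect [486.2 154.8] [23.5 24. ] 67.4
t 4.6 tcp [0.4878 0.153  0.1263] jawyaw -22.37 x-axis [ 3.8e-03 -4.0e-04 -1.0e+00] q [ 0.15  0.25 -0.31  1.01 -0.    2.11] gap 0.0852 F [0.23 0.17 0.62]
shift total (scaled) [ 0.1757 -0.0035 -0.0012] m [ 0.0703 -0.0014 -0.0005]
turn total (scaled) [-0.0048 -0.0003 -0.0012] deg [-0.87 -0.06 -0.21]
```

View pics/wrist2.png

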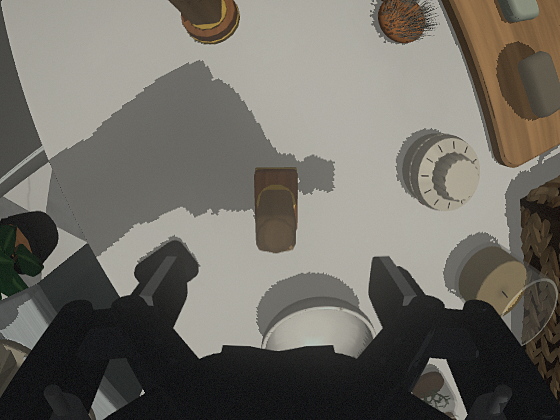

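Emit:
{"method": "apply_moves", "body": {
  "targets": [
    [[0.06,-0.004,-0.003],[-0.004,0,-0.001],-1],
    [[0.06,0,0],[0,0,0],-1],
    [[0.04,0,0],[0,0,0],-1],
    [[0.012,0,0],[0,0,0],-1],
    [[0,0,0],[0,0,0],-1]
  ]
}}

```text
time_s: 5.22
tcp_pos: [0.493, 0.1556, 0.063]
orientation: [0.59, 0.394, -0.582, 0.398]
ft_force: [0.3, -0.4, 0.3]
finger_gap: 0.0853
```

```bash
python3 - <<'E'
from h import *
plan([.4865,.1548,.056],-21.7)
E
```

```text
t 5.22 tcp [0.493  0.1556 0.063 ] jawyaw -21.87 x-axis [ 0.0128  0.0024 -0.9999] q [ 0.15  0.31 -0.4   0.85  0.    2.1 ] gap 0.0853 F [ 0.3  -0.41  0.27]
shift total (scaled) [ 0.0172 -0.0146  0.0081] m [ 0.0069 -0.0058  0.0032]
turn total (scaled) [-0.0009 -0.0022 -0.0035] deg [-0.17 -0.4  -0.63]
```

Emit:
{"method": "apply_moves", "body": {
  "targets": [
    [[0.017,-0.0145,0.008],[-0.001,-0.002,-0.0035],-1],
    [[0,0,0],[0,0,0],-1]
  ]
}}

```text
time_s: 5.48
tcp_pos: [0.4873, 0.1549, 0.0574]
orientation: [0.586, 0.397, -0.584, 0.397]
ft_force: [-0.0, 0.1, 0.2]
finger_gap: 0.0853
```

```bash
python3 - <<'E'
from h import *
plan([.4865,.1548,.056],-21.7)
E
```

```text
t 5.47 tcp [0.4873 0.1549 0.0574] jawyaw -21.69 x-axis [ 2.e-03  8.e-04 -1.e+00] q [ 0.15  0.31 -0.41  0.85  0.    2.1 ] gap 0.0853 F [-0.01  0.06  0.19]
shift total (scaled) [ 0.0034 -0.0016  0.001 ] m [ 0.0014 -0.0007  0.0004]
turn total (scaled) [ 0.     -0.0005 -0.0005] deg [ 0.01 -0.09 -0.09]
```

Emit:
{"method": "apply_moves", "body": {
  "targets": [
    [[0.0034,-0.0016,0.001],[0,-0.0005,-0.0005],-1],
    [[0,0,0],[0,0,0],1],
    [[0,0,0],[0,0,0],1],
    [[0,0,0],[0,0,0],1],
    [[0,0,0],[0,0,0],1],
    [[0,0,0],[0,0,0],1],
    [[0,0,0],[0,0,0],1],
    [[0,0,0],[0,0,0],1]
  ],
  "grip_force": 60
}}

```text
time_s: 6.48
tcp_pos: [0.4871, 0.1549, 0.0567]
orientation: [0.586, 0.397, -0.585, 0.397]
ft_force: [-0.6, -0.4, 0.0]
finger_gap: 0.0231
```

```bash
python3 - <<'E'
from h import *
plan([.4865,.1548,.156],-21.7)
print(arm.read_state()['wrist_torque'])
E
```

```text
t 6.47 tcp [0.4871 0.1549 0.0567] jawyaw -21.7 x-axis [ 1.3e-03  2.0e-04 -1.0e+00] q [ 0.15  0.31 -0.41  0.85 -0.    2.1 ] gap 0.0231 F [-0.64 -0.42  0.01]
shift total (scaled) [-0.2483 -0.001   0.0007] m [-0.0993 -0.0004  0.0003]
turn total (scaled) [ 0.     -0.0002 -0.0004] deg [ 0.   -0.04 -0.07]
[-0.00403599 -0.00114336  0.02917431]
```

Emit:
{"method": "apply_moves", "body": {
  "targets": [
    [[-0.03,0,0],[0,0,0],1],
    [[-0.06,0,0],[0,0,0],1],
    [[-0.09,0,0],[0,0,0],1],
    [[-0.07,0,0],[0,0,0],1],
    [[-0.02,0,0],[0,0,0],1],
    [[0,0,0],[0,0,0],1]
  ]
}}

```text
time_s: 7.22
tcp_pos: [0.4857, 0.1546, 0.1689]
orientation: [-0.585, -0.397, 0.586, -0.397]
ft_force: [-0.2, -0.5, -1.9]
finger_gap: 0.0235
```

```bash
python3 - <<'E'
from h import *
plan([.473,.0185,.15],-21.7)
p=grab('wrist','wrist3.png');w=fcloud(p)
rects(w,[('bowlrim',(.476,.017),.065,.044,.058)])
p=grab('top','top3.png');w=cloud(p)
rects(w,[('bowlrim',(.476,.017),.065,.044,.058)])
p=grab('scene','scene3.png')
E
```

```text
t 7.22 tcp [0.4857 0.1546 0.1689] jawyaw -21.7 x-axis [-1.2e-03 -4.0e-04 -1.0e+00] q [ 0.15  0.22 -0.24  1.12 -0.    2.1 ] gap 0.0235 F [-0.17 -0.5  -1.87]
shift total (scaled) [0.0474 0.0965 0.3279] m [0.019  0.0386 0.1312]
turn total (scaled) [-0.      0.0003  0.0003] deg [-0.    0.05  0.06]
bowlrim 150 mean [0.4413 0.0223 0.0479] zmed/max [0.0485 0.0502] rect [466.4  34.6] [104.2  38.8] 21.4
bowlrim 214 mean [0.4762 0.0179 0.0493] zmed/max [0.0496 0.0564] rect [474.   18.5] [103.  101.9] 7.4
```

View pics/wrist3.png

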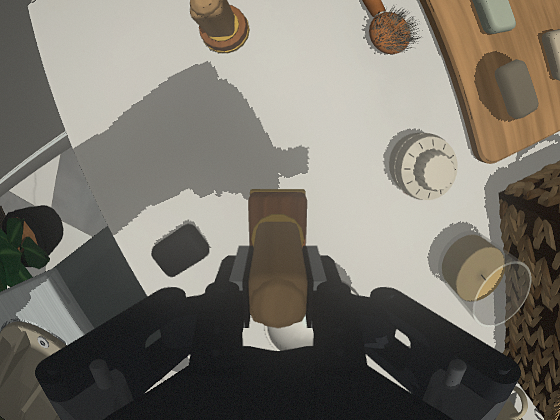

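View pics/scene3.png

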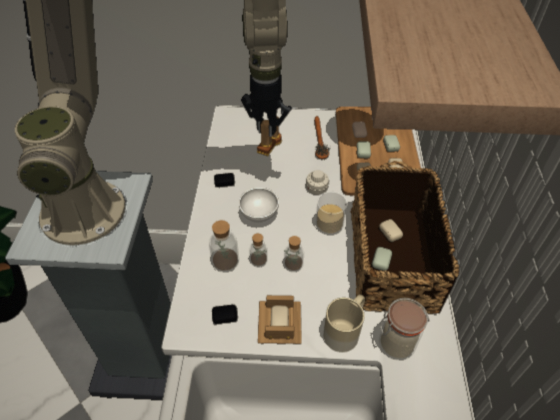

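The stamp is held upright and clear of the table, block square to the jaws in the wrist view (block top at (277,205)). I'll measure it in the tool frame.

```bash
cat >> h.py <<'E'
def heldblock():
    s=arm.read_state();p=grab('wrist');w=fcloud(p)
    Rm=R.from_quat(s['orientation']).as_matrix()
    t=(w-s['tcp_pos'])@Rm
    m=(t[...,0]>.02)&(t[...,0]<.062)&(abs(t[...,1])<.035)&(abs(t[...,2])<.05)
    P=t[m];print('block n',len(P),'x(med,max)',np.round([np.median(P[:,0]),P[:,0].max()],4),'y range',np.round(np.percentile(P[:,1],[1,99]),4),'z range',np.round(np.percentile(P[:,2],[1,99]),4))
    Q=P[P[:,0]<np.median(P[:,0])+.004]
    # edges vs z for yaw: left/right y at slices
    for a in np.arange(-.026,-.008,.004):
        q=Q[(Q[:,2]>=a)&(Q[:,2]<a+.004)]
        if len(q)>5: print(round(a+.002,3),'y',np.round([q[:,1].min(),q[:,1].max()],4),len(q),'x',np.round(np.median(q[:,0]),4))
    # front edge
    for b in np.arange(-.016,.016,.008):
        q=Q[(Q[:,1]>=b)&(Q[:,1]<b+.008)]
        if len(q)>5: print('col y',round(b+.004,3),'z min',np.round(q[:,2].min(),4),'x',np.round(np.median(q[:,0]),4))
E
python3 - <<'E'
from h import *
heldblock()
E
```

```text
block n 2525 x(med,max) [0.0355 0.0552] y range [-0.0172  0.0162] z range [-0.0242  0.0044]
-0.024 y [-0.0165  0.0155] 276 x 0.0368
-0.02 y [-0.0173  0.0162] 414 x 0.0356
-0.016 y [-0.0174  0.0163] 405 x 0.0354
-0.012 y [-0.0174  0.0164] 633 x 0.0335
-0.008 y [-0.0169  0.0165] 204 x 0.0342
col y -0.012 z min -0.0244 x 0.0352
col y -0.004 z min -0.0245 x 0.0347
col y 0.004 z min -0.0243 x 0.0349
col y 0.012 z min -0.0242 x 0.0355
```

Emit:
{"method": "apply_moves", "body": {
  "targets": [
    [[0,0.018,0.06],[0,0,0],1],
    [[0,0.03,0.1],[0,0,0],1],
    [[0,0.03,0.1],[0,0,0],1],
    [[0,0.018,0.06],[0,0,0],1],
    [[0,0,0.01],[0,0,0],1],
    [[0,0,0],[0,0,0],1]
  ]
}}

```text
time_s: 8.18
tcp_pos: [0.468, 0.0149, 0.1616]
orientation: [-0.581, -0.4, 0.589, -0.394]
ft_force: [0.0, 0.7, -1.1]
finger_gap: 0.0233
```

```bash
python3 - <<'E'
from h import *
plan([.4735,.0182,.095],-21.7)
p=grab('top','top4.png');w=cloud(p)
rects(w,[('bowlrim',(.476,.017),.065,.044,.058)])
E
```

```text
t 8.18 tcp [0.468  0.0149 0.1616] jawyaw -21.61 x-axis [-1.450e-02  3.000e-04 -9.999e-01] q [-0.14  0.16 -0.33  1.1  -0.    1.81] gap 0.0233 F [ 0.02  0.73 -1.07]
shift total (scaled) [ 0.1663  0.0119 -0.0135] m [ 0.0665  0.0048 -0.0054]
turn total (scaled) [0.0005 0.0016 0.0043] deg [0.1  0.29 0.78]
bowlrim 0
```

Emit:
{"method": "apply_moves", "body": {
  "targets": [
    [[0.0,0.012,-0.0135],[0.0005,0.0016,0.0043],1],
    [[0.05,0,0],[0,0,0],1],
    [[0.04,0,0],[0,0,0],1],
    [[0,0,0],[0,0,0],1]
  ]
}}

```text
time_s: 8.72
tcp_pos: [0.4767, 0.0224, 0.125]
orientation: [0.585, 0.398, -0.583, 0.399]
ft_force: [-0.8, -0.2, -0.8]
finger_gap: 0.0234
```

```bash
python3 - <<'E'
from h import *
plan([.4735,.0182,.095],-21.7)
s=grab('scene','scene4.png')
p=grab('wrist','wrist4.png');w=fcloud(p);rects(w,[('bowlrim',(.474,.0185),.06,.044,.053)])
w=cloud(s);rects(w,[('bowlrim',(.474,.0185),.06,.044,.053)])
cv2.imwrite('pics/scene4c.png',cv2.resize(s['image'][130:260,190:330],None,fx=4,fy=4,interpolation=cv2.INTER_CUBIC)[:,:,::-1])
E
```

```text
t 8.72 tcp [0.4767 0.0224 0.125 ] jawyaw -21.35 x-axis [ 4.2e-03  7.0e-04 -1.0e+00] q [-0.12  0.18 -0.39  0.99  0.    1.82] gap 0.0234 F [-0.76 -0.21 -0.84]
shift total (scaled) [ 0.0749 -0.0039  0.0128] m [ 0.03   -0.0016  0.0051]
turn total (scaled) [ 0.0019 -0.0007 -0.0011] deg [ 0.35 -0.13 -0.21]
bowlrim 1763 mean [0.478  0.0369 0.0484] zmed/max [0.0487 0.0515] rect [475.4  29.1] [ 83.6 103.7] 71.7
bowlrim 161 mean [0.4755 0.0066 0.0474] zmed/max [0.0476 0.0523] rect [474.7  13. ] [100.4 103.3] 86.3
```

View pics/wrist4.png

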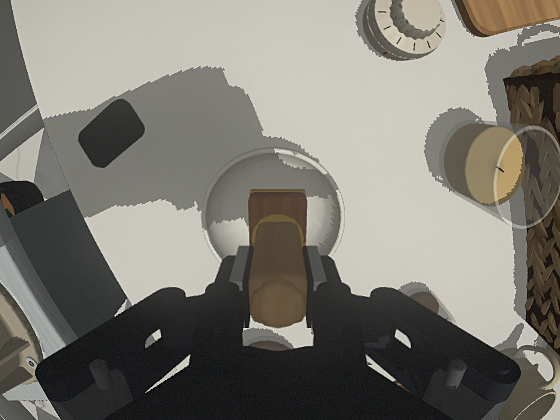

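View pics/scene4c.png

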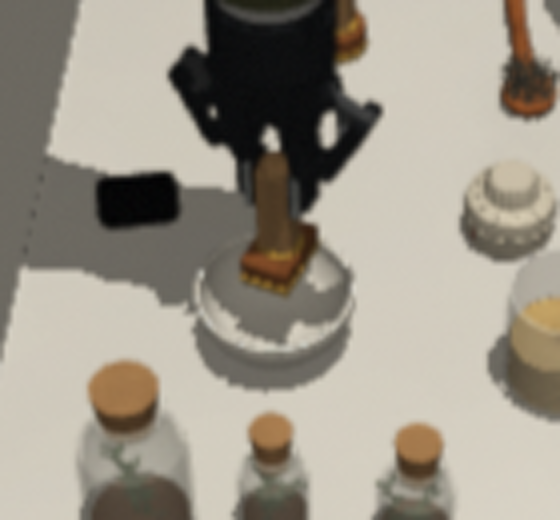

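The stamp is over the bowl, whose rim circle spans (205..344, 150..) in the wrist view. I'll fit a circle to the rim for its centre.

```bash
python3 - <<'E'
from h import *
from scipy.optimize import least_squares
for n in ['wrist','scene']:
    p=grab(n);w=fcloud(p) if n=='wrist' else cloud(p)
    m=(np.hypot(w[...,0]-.474,w[...,1]-.0185)<.06)&(np.hypot(w[...,0]-.474,w[...,1]-.0185)>.044)&(w[...,2]>.047)&(w[...,2]<.053)
    P=w[m];r=least_squares(lambda c:np.hypot(P[:,0]-c[0],P[:,1]-c[1])-c[2],[.474,.0185,.05],loss='soft_l1',f_scale=.002)
    print(n,len(P),r.x)
plan([.4735,.0185,.095],-21.7)
E
```

```text
wrist 1533 [0.47228824 0.0195016  0.05009465]
scene 98 [0.47500164 0.01521617 0.05037488]
t 8.93 tcp [0.4779 0.0216 0.1266] jawyaw -21.4 x-axis [ 7.1e-03  1.0e-04 -1.0e+00] q [-0.12  0.18 -0.39  0.99  0.    1.82] gap 0.0232 F [-0.09  0.17 -0.85]
shift total (scaled) [ 0.079  -0.0079  0.0115] m [ 0.0316 -0.0032  0.0046]
turn total (scaled) [ 0.0017 -0.0009 -0.0021] deg [ 0.3  -0.16 -0.38]
```

Emit:
{"method": "apply_moves", "body": {
  "targets": [
    [[0.01,-0.009,0.0105],[0.0017,-0.0009,-0.002],1],
    [[0.025,0,0],[0,0,0],1],
    [[0,0,0],[0,0,0],1]
  ]
}}

```text
time_s: 9.3
tcp_pos: [0.4734, 0.0188, 0.1127]
orientation: [0.586, 0.396, -0.585, 0.397]
ft_force: [-0.2, -0.2, -1.9]
finger_gap: 0.0235
```

```bash
python3 - <<'E'
from h import *
plan([.473,.019,.0945],-21.7)
E
```

```text
t 9.3 tcp [0.4734 0.0188 0.1127] jawyaw -21.74 x-axis [ 1.7e-03 -4.0e-04 -1.0e+00] q [-0.13  0.19 -0.42  0.96 -0.    1.82] gap 0.0235 F [-0.19 -0.17 -1.93]
shift total (scaled) [ 0.0454 -0.0012 -0.0002] m [ 0.0182 -0.0005 -0.0001]
turn total (scaled) [-0.0002 -0.0001 -0.0005] deg [-0.04 -0.01 -0.1 ]
```

Emit:
{"method": "apply_moves", "body": {
  "targets": [
    [[0.015,-0.001,0],[0,0,-0.0005],1],
    [[0.015,0,0],[0,0,0],1],
    [[0.014,0,0],[0,0,0],1],
    [[0,0,0],[0,0,0],1]
  ]
}}

```text
time_s: 9.8
tcp_pos: [0.4728, 0.0188, 0.0935]
orientation: [-0.585, -0.397, 0.585, -0.396]
ft_force: [-0.3, -0.4, -1.7]
finger_gap: 0.0233
```

```bash
python3 - <<'E'
from h import *
plan([.473,.019,.0945],-21.7)
p=grab('wrist','wrist5.png')
s=grab('scene');cv2.imwrite('pics/scene5c.png',cv2.resize(s['image'][130:260,190:330],None,fx=4,fy=4,interpolation=cv2.INTER_CUBIC)[:,:,::-1])
E
```

```text
t 9.8 tcp [0.4728 0.0188 0.0935] jawyaw -21.76 x-axis [-4.e-04  3.e-04 -1.e+00] q [-0.13  0.21 -0.45  0.91  0.    1.82] gap 0.0233 F [-0.26 -0.4  -1.69]
shift total (scaled) [-0.0025  0.0002 -0.0006] m [-0.001   0.0001 -0.0002]
turn total (scaled) [-0.0003 -0.      0.0002] deg [-0.06 -0.01  0.03]
```

View pics/wrist5.png

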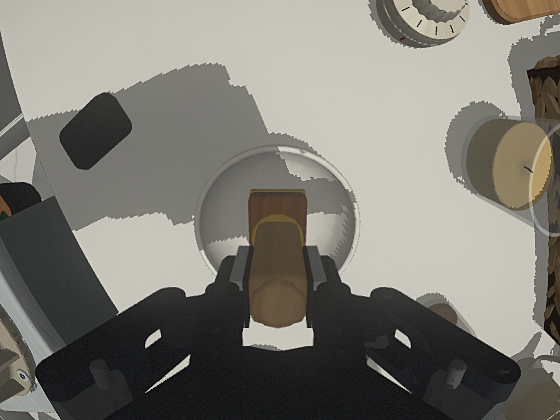

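View pics/scene5c.png

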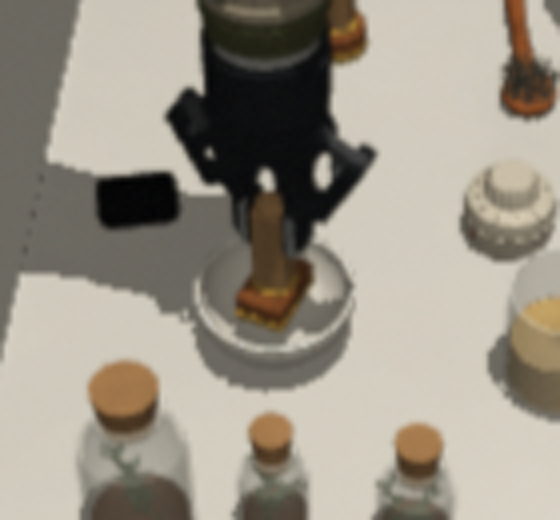

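The face is about 14 mm below the rim, centred, with no contact force and the bowl unmoved. Lifting straight up now.

Emit:
{"method": "apply_moves", "body": {
  "targets": [
    [[-0.03,0,0],[0,0,0],1],
    [[-0.06,0,0],[0,0,0],1],
    [[-0.08,0,0],[0,0,0],1],
    [[-0.1,0,0],[0,0,0],1],
    [[-0.1,0,0],[0,0,0],1],
    [[-0.03,0,0],[0,0,0],1],
    [[0,0,0],[0,0,0],1]
  ]
}}

```text
time_s: 10.78
tcp_pos: [0.4734, 0.0188, 0.2639]
orientation: [0.587, 0.396, -0.584, 0.398]
ft_force: [0.4, 0.0, -1.3]
finger_gap: 0.0233
```

```bash
python3 - <<'E'
from h import *
plan([.545,-.297,.245],2.2)
p=grab('top','top6.png');w=cloud(p)
rects(w,[('bowlrim',(.476,.017),.065,.044,.058)])
E
```

```text
t 10.78 tcp [0.4734 0.0188 0.2639] jawyaw -21.75 x-axis [ 5.2e-03 -4.0e-04 -1.0e+00] q [-0.13  0.1  -0.14  1.32  0.    1.82] gap 0.0233 F [ 0.4   0.04 -1.31]
shift total (scaled) [0.0484 0.4584 0.667 ] m [0.0194 0.1834 0.2668]
turn total (scaled) [-0.133  -0.0002 -0.0017] deg [-23.95  -0.03  -0.3 ]
bowlrim 0
```

Emit:
{"method": "apply_moves", "body": {
  "targets": [
    [[0,0,0],[-0.04,0,-0.001],1],
    [[0,0,0],[-0.05,0,0],1],
    [[0,0,0],[-0.035,0,0],1],
    [[0,0,0],[0,0,0],1],
    [[0,0.012,0.06],[0,0,0],1],
    [[0,0.018,0.1],[0,0,0],1],
    [[0,0.018,0.1],[0,0,0],1],
    [[0,0.018,0.1],[0,0,0],1],
    [[0,0.018,0.1],[0,0,0],1],
    [[0,0.018,0.1],[0,0,0],1],
    [[0,0.018,0.06],[0,0,0],1],
    [[0,0,0],[0,0,0],1]
  ]
}}

```text
time_s: 12.32
tcp_pos: [0.5198, -0.2335, 0.2435]
orientation: [0.494, 0.51, -0.502, 0.493]
ft_force: [0.2, 0.4, -1.3]
finger_gap: 0.0232
```

```bash
python3 - <<'E'
from h import *
plan([.545,-.297,.245],2.2)
E
```

```text
t 12.32 tcp [ 0.5198 -0.2335  0.2435] jawyaw 0.44 x-axis [-0.025   0.0093 -0.9996] q [-0.56  0.32  0.09  1.36 -0.01  1.  ] gap 0.0232 F [ 0.22  0.41 -1.25]
shift total (scaled) [-0.0067  0.0618  0.1593] m [-0.0027  0.0247  0.0637]
turn total (scaled) [-0.0098 -0.0031  0.0079] deg [-1.76 -0.57  1.42]
```

To measure soap and jig without the stamp in the way, I'll pass over to y≈-0.40 and look back.

Emit:
{"method": "apply_moves", "body": {
  "targets": [
    [[0,0.03,0.08],[-0.01,-0.003,0.008],1],
    [[-0.01,0.02,0.1],[0,0,0],1],
    [[-0.01,0.0,0.1],[0,0,0],1],
    [[-0.01,0.0,0.1],[0,0,0],1],
    [[0,0.0,0.05],[0,0,0],1],
    [[0,0,0],[0,0,0],1],
    [[0,0,0],[0,0,0],1]
  ]
}}

```text
time_s: 13.2
tcp_pos: [0.5443, -0.4002, 0.2485]
orientation: [0.492, 0.514, -0.49, 0.504]
ft_force: [-0.0, 1.1, -1.2]
finger_gap: 0.0231
```

```bash
python3 - <<'E'
from h import *
plan([.545,-.297,.245],2.2)
p=grab('wrist','wrist7.png');w=fcloud(p)
j=(.545,-.298)
L=[('cheeks',j,.08,.043,.053),('soap',j,.045,.025,.034),('stop',j,.08,.012,.02),('base',j,.08,.004,.011)]
rects(w,L)
p=grab('top','top7.png');rects(cloud(p),L[:2])
p=grab('scene','scene7.png');rects(cloud(p),L[:2])
E
```

```text
t 13.2 tcp [ 0.5443 -0.4002  0.2485] jawyaw 2.12 x-axis [-0.0082  0.0115 -0.9999] q [-0.75  0.53  0.42  1.47  0.    0.78] gap 0.0231 F [-0.03  1.06 -1.18]
shift total (scaled) [ 0.0117  0.0113 -0.2576] m [ 0.0047  0.0045 -0.103 ]
turn total (scaled) [-0.0005 -0.0037  0.0025] deg [-0.09 -0.67  0.44]
cheeks 1291 mean [ 0.544  -0.2984  0.0466] zmed/max [0.0467 0.0491] rect [ 543.7 -298.1] [60.9 86.5] 2.2
soap 1634 mean [ 0.5438 -0.2968  0.0286] zmed/max [0.0287 0.0337] rect [ 543.7 -295.5] [59.2 59.3] 2.2
stop 478 mean [ 0.5642 -0.2926  0.0152] zmed/max [0.0148 0.02  ] rect [ 544.5 -296.9] [60.4 62.7] 2.0
base 3383 mean [ 0.5407 -0.3032  0.0069] zmed/max [0.0069 0.0109] rect [ 543.8 -297.6] [ 96.6 104.2] 2.3
cheeks 242 mean [ 0.5447 -0.2974  0.0474] zmed/max [0.0475 0.0519] rect [ 546.  -296.8] [62.4 87.2] 2.1
soap 326 mean [ 0.5453 -0.2992  0.0294] zmed/max [0.0293 0.034 ] rect [ 544.9 -291.9] [59.6 77.1] 3.0
cheeks 52 mean [ 0.5571 -0.3359  0.0458] zmed/max [0.0459 0.0502] rect [ 546.1 -305.5] [59.6 77.3] 2.0
soap 17 mean [ 0.5615 -0.3042  0.027 ] zmed/max [0.0266 0.0301] rect [ 562.2 -304.9] [83.8 11.5] 71.3
```

View pics/wrist7.png

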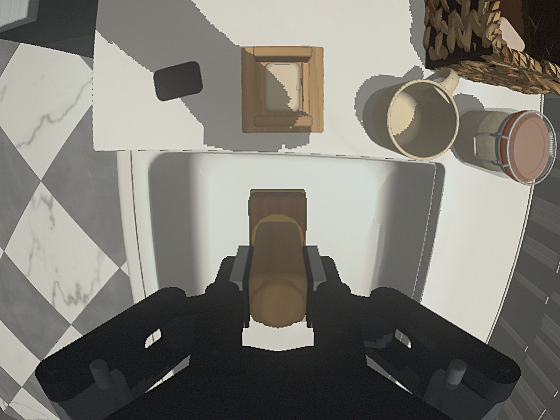

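The jig is clear at wrist (283,88), with the pale soap at (283,87). Next, the soap pose in the jig frame.

```bash
python3 - <<'E'
from h import *
for n in ['wrist','top']:
    p=grab(n);w=fcloud(p) if n=='wrist' else cloud(p)
    c=(np.array([.5438,-.298]) if n=='wrist' else np.array([.546,-.297]));a=np.radians(2.2)
    M=np.array([[np.cos(a),np.sin(a)],[-np.sin(a),np.cos(a)]])
    j=(w[...,:2]-c)@M.T
    m=(abs(j[...,0])<.035)&(abs(j[...,1])<.0308)&(w[...,2]>.025)&(w[...,2]<.034)
    im=p['image'].astype(int);sat=im.max(-1)-im.min(-1)
    P=j[m]*1000
    print(n,m.sum(),'raw x',np.percentile(P[:,0],[0,2,98,100]).round(1),'y',np.percentile(P[:,1],[0,2,98,100]).round(1),cv2.minAreaRect(P.astype(np.float32)))
    t=arm.trace('soap',p)
    for r in t[:2]:
        mm=r['mask']&m; Q=j[mm]*1000
        if len(Q)>20: print('  trace',r['conf'],len(Q),cv2.minAreaRect(Q.astype(np.float32)),Q.mean(0))
    # edge by columns: x-min/max per y slice
    for b in np.arange(-24,25,8):
        q=P[(P[:,1]>=b-3)&(P[:,1]<b+3)]
        if len(q)>3: print('  y',b,q[:,0].min().round(1),q[:,0].max().round(1))
    ys,xs=np.where(m)
    cv2.imwrite(f'pics/soap_{n}.png',cv2.resize(p['image'][ys.min()-25:ys.max()+25,xs.min()-30:xs.max()+30],None,fx=6,fy=6,interpolation=cv2.INTER_CUBIC)[:,:,::-1])
E
```

```text
wrist 1564 raw x [-18.7 -17.5  17.8  19. ] y [-27.4 -25.2  26.6  28.3] ((0.06013298034667969, 0.3056049346923828), (56.039066314697266, 36.807701110839844), 88.44397735595703)
  trace 0.75 1560 ((0.06815910339355469, 0.6010627746582031), (55.447940826416016, 36.807701110839844), 88.44397735595703) [-0.05120929  0.12540351]
  y -24 -17.6 16.7
  y -16 -18.7 17.9
  y -8 -18.6 17.9
  y 0 -17.5 17.9
  y 8 -17.5 17.8
  y 16 -17.5 17.8
  y 24 -17.5 17.8
top 289 raw x [-19.5 -18.6  17.9  27.5] y [-30.2 -26.4  24.4  24.7] ((3.5472660064697266, -2.923748016357422), (45.788482666015625, 56.35364532470703), 2.2885425090789795)
  trace 0.81 285 ((-0.6049556732177734, -1.2430858612060547), (52.255882263183594, 37.91046142578125), 88.96456146240234) [-0.88123979  0.54951513]
  y -24 -15.4 15.7
  y -16 -19.0 18.0
  y -8 -18.7 17.9
  y 0 -19.5 17.1
  y 8 -17.5 16.7
  y 16 -18.3 18.7
  y 24 -18.4 17.3
```

View pics/soap_wrist.png

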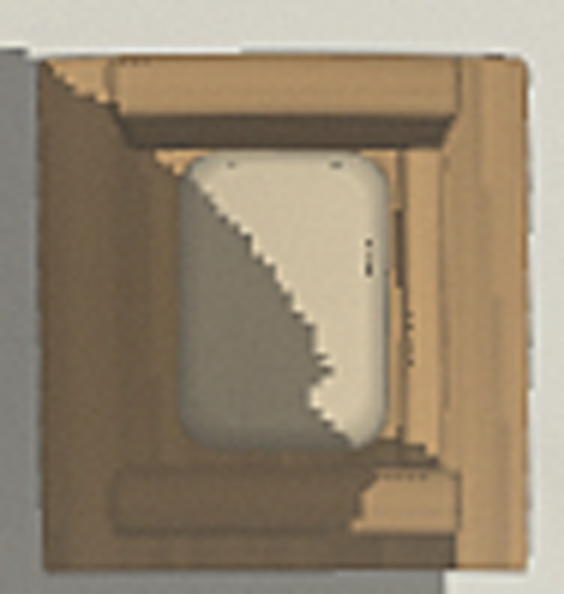

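```bash
python3 - <<'E'
from h import *
plan([.5447,-.297,.2],2.0)
E
```

```text
t 13.55 tcp [ 0.5446 -0.4011  0.2494] jawyaw 2.14 x-axis [-0.0068  0.0097 -0.9999] q [-0.75  0.53  0.42  1.47  0.    0.78] gap 0.0235 F [-0.12  0.53 -1.16]
shift total (scaled) [ 0.126   0.0107 -0.2588] m [ 0.0504  0.0043 -0.1035]
turn total (scaled) [ 0.0008 -0.0032  0.0021] deg [ 0.14 -0.57  0.37]
```

Emit:
{"method": "apply_moves", "body": {
  "targets": [
    [[0.0,0.0,-0.06],[0.001,-0.003,0.002],1],
    [[0.0,0.003,-0.08],[0,0,0],1],
    [[0.02,0.003,-0.06],[0,0,0],1],
    [[0.03,0,-0.03],[0,0,0],1],
    [[0.02,0,-0.01],[0,0,0],1],
    [[0,0,0],[0,0,0],1],
    [[0,0,0],[0,0,0],1]
  ]
}}

```text
time_s: 14.42
tcp_pos: [0.5441, -0.3027, 0.2226]
orientation: [0.492, 0.507, -0.491, 0.51]
ft_force: [1.7, 0.1, -2.3]
finger_gap: 0.0232
```

```bash
python3 - <<'E'
from h import *
plan([.5447,-.297,.15],2.0)
E
```

```text
t 14.43 tcp [ 0.5441 -0.3027  0.2226] jawyaw 1.92 x-axis [ 0.003  -0.0022 -1.    ] q [-0.64  0.41  0.16  1.32 -0.    0.9 ] gap 0.0232 F [ 1.75  0.12 -2.33]
shift total (scaled) [ 0.1814  0.0014 -0.0145] m [ 0.0725  0.0006 -0.0058]
turn total (scaled) [-0.0004  0.0007 -0.0009] deg [-0.08  0.13 -0.17]
```

Emit:
{"method": "apply_moves", "body": {
  "targets": [
    [[0.04,0.001,-0.0145],[0,0.0007,-0.0009],1],
    [[0.06,0,0],[0,0,0],1],
    [[0.06,0,0],[0,0,0],1],
    [[0.02,0,0],[0,0,0],1],
    [[0,0,0],[0,0,0],1]
  ]
}}

```text
time_s: 15.05
tcp_pos: [0.5444, -0.2979, 0.1463]
orientation: [0.492, 0.508, -0.492, 0.508]
ft_force: [-0.6, -0.3, -1.5]
finger_gap: 0.023
```

```bash
python3 - <<'E'
from h import *
plan([.5447,-.297,.115],2.0)
heldblock()
p=grab('wrist','wrist8.png')
cv2.imwrite('pics/w8c.png',cv2.resize(p['image'][100:330,160:400],None,fx=2.6,fy=2.6,interpolation=cv2.INTER_CUBIC)[:,:,::-1])
E
```

```text
t 15.05 tcp [ 0.5444 -0.2979  0.1463] jawyaw 1.78 x-axis [-2.e-04  2.e-04 -1.e+00] q [-0.63  0.44  0.02  1.15  0.    0.91] gap 0.023 F [-0.64 -0.27 -1.46]
shift total (scaled) [ 0.0783  0.0009 -0.0021] m [ 0.0313  0.0004 -0.0008]
turn total (scaled) [-0.0012 -0.0001  0.0001] deg [-0.22 -0.01  0.01]
block n 2527 x(med,max) [0.0355 0.055 ] y range [-0.0172  0.0162] z range [-0.0243  0.0044]
-0.024 y [-0.0167  0.0156] 293 x 0.0367
-0.02 y [-0.0173  0.0162] 407 x 0.0354
-0.016 y [-0.0175  0.0163] 393 x 0.0354
-0.012 y [-0.0175  0.0164] 644 x 0.0335
-0.008 y [-0.017   0.0165] 200 x 0.0349
col y -0.012 z min -0.0243 x 0.0352
col y -0.004 z min -0.0243 x 0.0349
col y 0.004 z min -0.0243 x 0.0349
col y 0.012 z min -0.0243 x 0.0355
```

View pics/w8c.png

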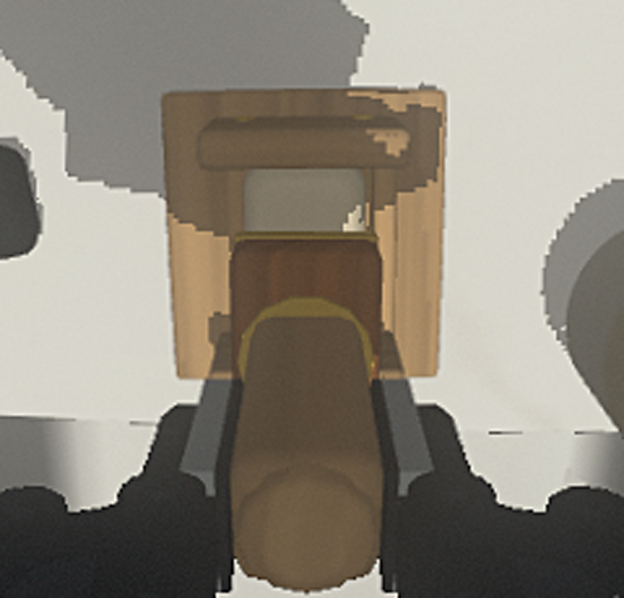

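The stamp is square over the jig and the grip offsets are unchanged. I'll go lower to just above the cheeks, then check against the jig close up.

Emit:
{"method": "apply_moves", "body": {
  "targets": [
    [[0.03,0.001,-0.002],[-0.001,0,0],1],
    [[0.035,0,0],[0,0,0],1],
    [[0.01,0,0],[0,0,0],1],
    [[0,0,0],[0,0,0],1]
  ]
}}

```text
time_s: 15.65
tcp_pos: [0.5462, -0.2979, 0.1168]
orientation: [0.492, 0.507, -0.491, 0.51]
ft_force: [-0.4, -0.2, -1.1]
finger_gap: 0.0237
```

```bash
cat >> h.py <<'E'
def jigtool():
    s=arm.read_state();p=grab('wrist');w=fcloud(p)
    Rm=R.from_quat(s['orientation']).as_matrix();t=(w-s['tcp_pos'])@Rm*1000
    near=(np.hypot(w[...,0]-.545,w[...,1]+.297)<.085)
    for nm,zl,zh,a in [('cheek+y',.044,.051,(t[...,2]<-27)),('base',.004,.011,(t[...,2]<5)),('soap',.025,.033,(t[...,2]<-15)&(t[...,2]>-30.2)&(abs(t[...,1])<22))]:
        m=near&a&(w[...,2]>zl)&(w[...,2]<zh);P=t[m]
        if len(P)<10: print(nm,len(P));continue
        r=cv2.minAreaRect(P[:,1:].astype(np.float32))
        print(nm,len(P),'tool y 0.5-99.5%',np.percentile(P[:,1],[.5,99.5]).round(1),'z',np.percentile(P[:,2],[.5,99.5]).round(1),'ang',round(r[2],1),'wz',np.median(w[m][:,2]).round(4))
    return p
E
python3 - <<'E'
from h import *
plan([.5447,-.297,.092],2.0)
p=jigtool();cv2.imwrite('pics/w9c.png',cv2.resize(p['image'][100:330,160:400],None,fx=2.6,fy=2.6,interpolation=cv2.INTER_CUBIC)[:,:,::-1])
E
```

```text
t 15.65 tcp [ 0.5462 -0.2979  0.1168] jawyaw 1.98 x-axis [ 0.0035 -0.0024 -1.    ] q [-0.63  0.45 -0.03  1.08  0.    0.91] gap 0.0237 F [-0.43 -0.24 -1.08]
shift total (scaled) [ 0.062  -0.0039 -0.0026] m [ 0.0248 -0.0015 -0.0011]
turn total (scaled) [-0.0001  0.0008 -0.0011] deg [-0.02  0.15 -0.19]
cheek+y 1641 tool y 0.5-99.5% [-33.   27.4] z [-44.1 -32.1] ang 89.9 wz 0.0467
base 4073 tool y 0.5-99.5% [-50.3  44.5] z [-52.6   4.5] ang 89.6 wz 0.0068
soap 827 tool y 0.5-99.5% [-21.1  15.5] z [-28.1 -16. ] ang 88.9 wz 0.0285
```

View pics/w9c.png

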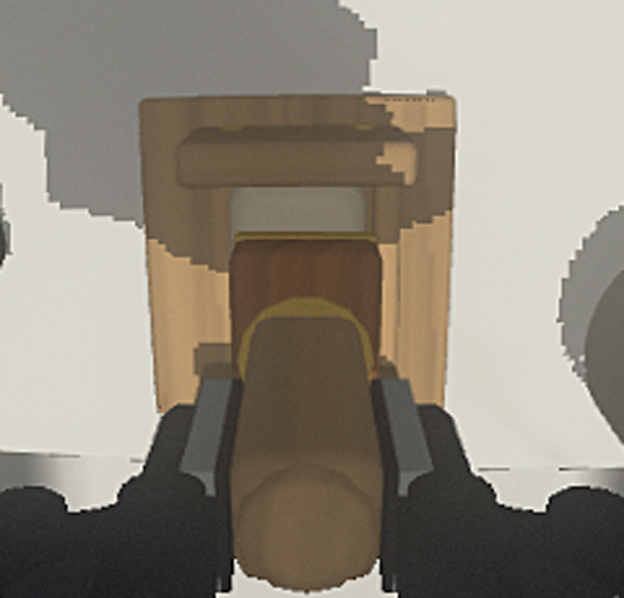

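In the same camera frame the stamp sits 2.3 mm too far along +tool y and 1.2 mm along +tool z. I'll correct that above the cheeks before lowering.

Emit:
{"method": "apply_moves", "body": {
  "targets": [
    [[0.0,-0.0055,-0.003],[0,0.0008,-0.001],1],
    [[0.02,0,0],[0,0,0],1],
    [[0,0,0],[0,0,0],1]
  ]
}}

```text
time_s: 16.08
tcp_pos: [0.5442, -0.297, 0.1092]
orientation: [0.491, 0.508, -0.491, 0.509]
ft_force: [-0.2, 0.9, -0.9]
finger_gap: 0.0232
```

```bash
python3 - <<'E'
from h import *
plan([.544,-.2967,.092],2.0)
jigtool();heldblock()
E
```

```text
t 16.07 tcp [ 0.5442 -0.297   0.1092] jawyaw 1.98 x-axis [ 1.1e-03 -6.0e-04 -1.0e+00] q [-0.63  0.46 -0.05  1.07  0.    0.91] gap 0.0232 F [-0.18  0.89 -0.87]
shift total (scaled) [ 0.043  -0.0005 -0.0009] m [ 0.0172 -0.0002 -0.0003]
turn total (scaled) [-0.0001  0.0002 -0.0003] deg [-0.02  0.04 -0.06]
cheek+y 1757 tool y 0.5-99.5% [-30.7  29.6] z [-42.7 -30.8] ang 89.5 wz 0.0467
base 4171 tool y 0.5-99.5% [-48.2  46.8] z [-51.1   4.7] ang 89.9 wz 0.0068
soap 640 tool y 0.5-99.5% [-19.1  17.1] z [-26.7 -17.9] ang 0.2 wz 0.0283
block n 2679 x(med,max) [0.0356 0.062 ] y range [-0.019   0.0186] z range [-0.0403  0.0043]
-0.024 y [-0.0167  0.016 ] 288 x 0.0368
-0.02 y [-0.0173  0.0161] 415 x 0.0354
-0.016 y [-0.0175  0.0163] 398 x 0.0355
-0.012 y [-0.0175  0.0164] 640 x 0.0335
-0.008 y [-0.017   0.0165] 203 x 0.0344
col y -0.012 z min -0.0244 x 0.0352
col y -0.004 z min -0.0243 x 0.0349
col y 0.004 z min -0.0243 x 0.0349
col y 0.012 z min -0.0243 x 0.0354
```

Emit:
{"method": "apply_moves", "body": {
  "targets": [
    [[0.014,0,0],[0,0,0],1],
    [[0.014,0,0],[0,0,0],1],
    [[0.011,0,0],[0,0,0],1],
    [[0,0,0],[0,0,0],1]
  ]
}}

```text
time_s: 16.68
tcp_pos: [0.5447, -0.2974, 0.0932]
orientation: [0.491, 0.508, -0.491, 0.509]
ft_force: [0.4, 0.5, -1.7]
finger_gap: 0.0234
```

```bash
python3 - <<'E'
from h import *
plan([.544,-.2968,.0918],2.0)
jigtool()
s=grab('scene');cv2.imwrite('pics/scene10c.png',cv2.resize(s['image'][260:370,220:370],None,fx=5,fy=5,interpolation=cv2.INTER_CUBIC)[:,:,::-1])
E
```

```text
t 16.68 tcp [ 0.5447 -0.2974  0.0932] jawyaw 1.98 x-axis [ 0.0021 -0.0014 -1.    ] q [-0.63  0.47 -0.07  1.03  0.    0.91] gap 0.0234 F [ 0.42  0.46 -1.67]
shift total (scaled) [ 0.0034 -0.0016 -0.0016] m [ 0.0013 -0.0006 -0.0006]
turn total (scaled) [-0.0001  0.0005 -0.0007] deg [-0.02  0.08 -0.12]
cheek+y 2034 tool y 0.5-99.5% [-31.2  29.1] z [-43.1 -31. ] ang 89.9 wz 0.0466
base 4737 tool y 0.5-99.5% [-48.7  46.4] z [-51.6   4.6] ang 89.6 wz 0.0068
soap 478 tool y 0.5-99.5% [-19.8  16.6] z [-27.3 -16.9] ang 81.6 wz 0.0277
```

View pics/scene10c.png

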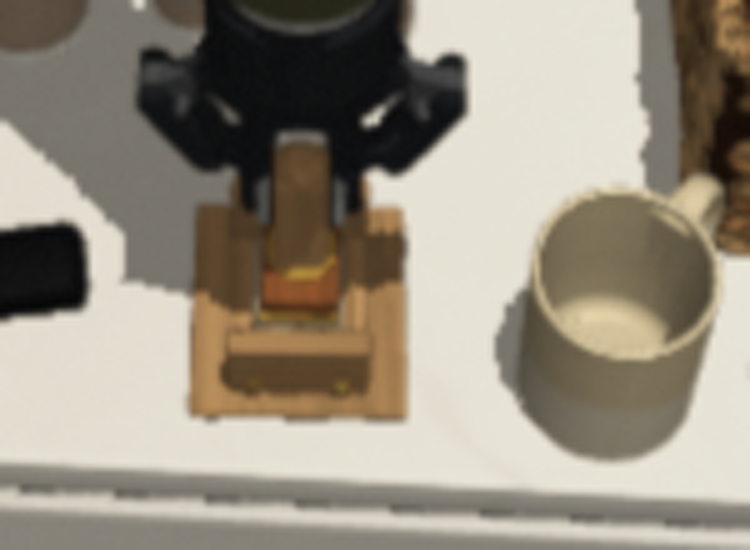

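Emit:
{"method": "apply_moves", "body": {
  "targets": [
    [[0.0034,-0.0014,-0.0014],[0,0.0005,-0.0007],1],
    [[0,0,0],[0,0,0],1]
  ]
}}

```text
time_s: 17.02
tcp_pos: [0.5445, -0.2971, 0.0926]
orientation: [0.491, 0.508, -0.491, 0.509]
ft_force: [0.4, 0.1, -1.4]
finger_gap: 0.0234
```

```bash
python3 - <<'E'
from h import *
plan([.544,-.2968,.0918],2.0)
p=jigtool();heldblock()
cv2.imwrite('pics/w11c.png',cv2.resize(p['image'][100:330,160:400],None,fx=2.6,fy=2.6,interpolation=cv2.INTER_CUBIC)[:,:,::-1])
grab('scene','scene11.png');plan([.544,-.2968,.0918],2.0)
E
```

```text
t 17.02 tcp [ 0.5445 -0.2971  0.0926] jawyaw 1.98 x-axis [ 9.e-04 -5.e-04 -1.e+00] q [-0.63  0.47 -0.07  1.03  0.    0.91] gap 0.0234 F [ 0.37  0.11 -1.41]
shift total (scaled) [ 0.0019 -0.0013 -0.0009] m [ 0.0008 -0.0005 -0.0004]
turn total (scaled) [-0.0001  0.0002 -0.0003] deg [-0.02  0.03 -0.05]
cheek+y 2040 tool y 0.5-99.5% [-31.2  29. ] z [-43. -31.] ang 89.4 wz 0.0467
base 4740 tool y 0.5-99.5% [-48.6  46.6] z [-51.2   4.8] ang 89.6 wz 0.0068
soap 424 tool y 0.5-99.5% [-19.1  17.1] z [-26.7 -17.6] ang 82.3 wz 0.0278
block n 4904 x(med,max) [0.045 0.062] y range [-0.03    0.0277] z range [-0.0431  0.0028]
-0.024 y [-0.0167  0.0156] 452 x 0.0382
-0.02 y [-0.0173  0.0166] 409 x 0.0355
-0.016 y [-0.0174  0.0163] 407 x 0.0354
-0.012 y [-0.0175  0.0164] 643 x 0.0334
-0.008 y [-0.017   0.0165] 207 x 0.0346
col y -0.012 z min -0.0429 x 0.036
col y -0.004 z min -0.0429 x 0.036
col y 0.004 z min -0.043 x 0.0361
col y 0.012 z min -0.0431 x 0.0362
t 17.18 tcp [ 0.5447 -0.2973  0.0927] jawyaw 1.98 x-axis [ 1.2e-03 -9.0e-04 -1.0e+00] q [-0.63  0.47 -0.07  1.03  0.    0.91] gap 0.0234 F [ 0.65  0.35 -1.7 ]
shift total (scaled) [ 0.0023 -0.0017 -0.0012] m [ 0.0009 -0.0007 -0.0005]
turn total (scaled) [-0.0001  0.0003 -0.0004] deg [-0.02  0.05 -0.07]
```

View pics/w11c.png

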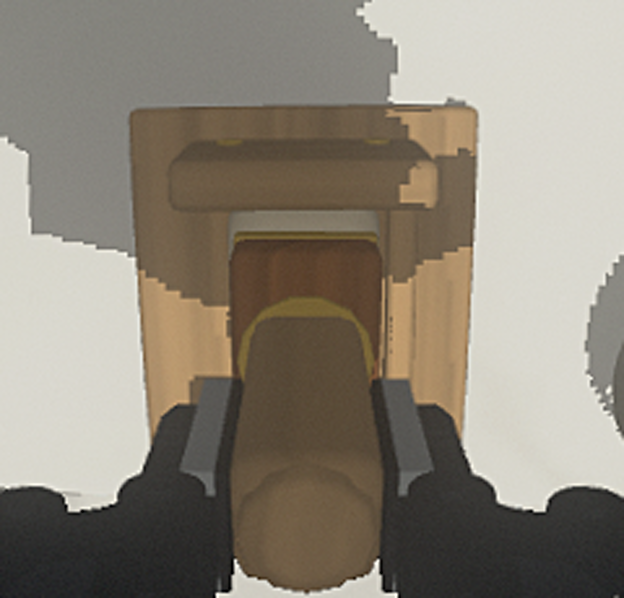

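View pics/scene11.png

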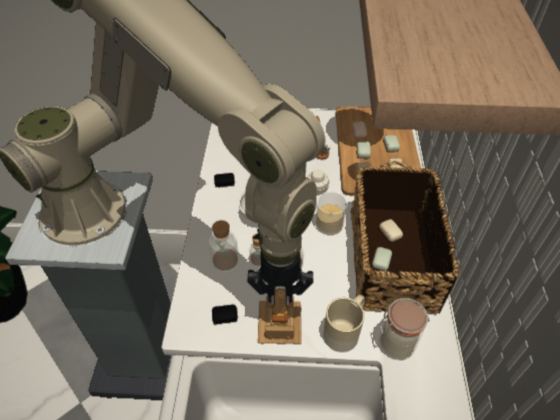

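Emit:
{"method": "apply_moves", "body": {
  "targets": [
    [[0.0025,-0.0015,-0.0008],[0,0.0003,-0.0004],1],
    [[0,0,0],[0,0,0],1],
    [[0,0,0],[0,0,0],1]
  ]
}}

```text
time_s: 17.55
tcp_pos: [0.544, -0.297, 0.0918]
orientation: [0.491, 0.509, -0.491, 0.509]
ft_force: [0.1, -0.8, 0.0]
finger_gap: 0.0231
```

```bash
python3 - <<'E'
from h import *
plan([.544,-.2968,.0918],2.0)
jigtool();plan([.544,-.2968,.0918],2.0)
print(arm.hand_in())
E
```

```text
t 17.55 tcp [ 0.544  -0.297   0.0918] jawyaw 1.98 x-axis [-0. -0. -1.] q [-0.63  0.47 -0.07  1.03 -0.    0.91] gap 0.0231 F [ 0.05 -0.76  0.04]
shift total (scaled) [-0.     -0.0001 -0.0005] m [-0.     -0.     -0.0002]
turn total (scaled) [-0.0001  0.      0.    ] deg [-0.02  0.    0.  ]
cheek+y 2070 tool y 0.5-99.5% [-30.5  29.4] z [-42.7 -30.6] ang 89.7 wz 0.0466
base 4751 tool y 0.5-99.5% [-48.   47.1] z [-51.    4.7] ang 89.6 wz 0.0068
soap 373 tool y 0.5-99.5% [-19.   17.9] z [-26.4 -17.2] ang 88.7 wz 0.0277
t 17.6 tcp [ 0.5441 -0.297   0.0918] jawyaw 1.98 x-axis [ 0.  0. -1.] q [-0.63  0.47 -0.07  1.03  0.    0.91] gap 0.0232 F [-0.31 -0.5  -0.03]
shift total (scaled) [-0.     -0.0002 -0.0004] m [-0.     -0.0001 -0.0002]
turn total (scaled) [-0.0001 -0.     -0.    ] deg [-0.02 -0.   -0.  ]
the job is handed in; nothing more can be done
None
```

The bar stamp is being held upright over the soap, its face about 5 mm above the bar. The job is handed in at about 17.6 s of the 50 s.

- **Dip:** I gripped the rectangular stamp by its handle and dipped its face about 14 mm below the bowl rim. No contact force showed and the bowl had not moved while the stamp was in it. I couldn't check the bowl after the lift because the arm hid it from the top camera.
- **Carry:** the stamp crossed the bottle row with its face about 19–20 cm up. It then passed 10 cm beyond the jig, so I could look back and measure the soap unobstructed before lowering.
- **Last checks:**
    - The tool was vertical and the stamp square to the jig within about 0.3°.
    - It was centred on jig and soap within about 0.5 mm.
    - About 6 mm was free to each cheek.
    - The wrist force was under 1 N, so I saw no sign of contact.
- **Disagreements:**
    - The cameras differed by 2–3 mm in absolute position. I relied on the stamp-to-jig offsets seen in the wrist camera.
    - That camera read heights about 1.3 mm low. The 5 mm gap therefore comes from the arm's own height reading, the grasp height and the stated soap height.
    - The last soap reading covered only a narrow strip of its top and came out about 2 mm lower than nominal, so by that reading the gap would be slightly larger.

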